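# Discard a culture dish through the bolted flap

### The arm

A 7-joint arm with a two-finger parallel gripper is mounted at the origin on a cart in front of the work surface, level with it; the furniture and walls round the work are solid. World frame = base frame: x ahead of the robot, y to its left, z up, the work surface at z = 0. Lengths are in m, angles in rad, forces in N, time in s.
With the tool pointing down it reaches from about 0.425 to 0.975 m from the base axis. Payload 16.7 kg.
Tool frame: the origin (TCP) lies on the front face of the gripper's body, between the roots of the fingers; the fingertips stand 73 mm ahead of it and the grasp point (between the pads) lies 54 mm ahead of it; z points along the fingers, y is the direction in which the jaws open and shut (so a half turn about z gives the same grasp; the last joint's range is limited). The gripper opens to 85 mm and grips with 20 to 120 N. Pads are 22 mm wide; open, the fingers measure 114 mm over their backs; the gripper's body (76 mm by 85 mm) begins 54 mm behind the grasp point. The pads swing forward as they close: fully open they stand 13 mm farther back than shut.
Start: joints at [0.989, 0.426, 0.074, 1.606, -0.034, 1.111, -0.067], TCP at [0.283, -0.613, 0.304] pointing down, gripper open.
Joint ranges: [-2.85, 2.85], [-0.5, 2.14], [-1.23, 1.37], [0.21, 2.46], [-1.02, 4.16], [0.16, 2.05], [-2.73, 2.73]. Speed limits (rad/s): [1.89, 1.89, 2.39, 2.39, 3.01, 3.01, 3.01].

### API

Orientations are given as a 3x3 rotation matrix whose columns are the frame's x, y, z axes.
In Python, from bench import r gives the robot as it stands. The module is installed in compiled form; this text tells all that it offers. Calls block until the motion is done:
- r.reach(position, orientation): joint-space move of the TCP to a pose.
- r.move_linear(position, rot=None, velocity=0.15, stop_force=None): straight line of the TCP; rot=None keeps the orientation; velocity is the mean speed in m/s. With stop_force (N) it stops when the force on the tool has changed by that much, and returns True; else False.
- r.set_joints(angles): joint-space move.
- r.move_gripper(opening): finger opening in m; the grip force is fixed at half the most; returns when the fingers have stopped.
- r.dwell(seconds).
- r.inverse_kinematics(position, orientation): joint angles nearest the present ones, or None.
- r.capture(name): name is "side" or "top" or "wrist"; returns the picture (384x512x3 uint8, blue, green, red); there is no depth.
- r.camera_model(name): a dict with "fx", "fy", "cx", "cy" (pixels), "rvec" (rotation vector, rad) and "tvec" (3), from world to camera coordinates, as OpenCV has them; the wrist camera has in their place "tool_from_camera" (4x4, takes a point from camera to tool coordinates, whose origin is the TCP and whose axes are the flange's). Camera axes: x right, y down, z forward; pixel columns grow to the right and rows downward; lengths in m; the calibration is good to about 2 mm. A picture is of the moment at which its call begins: read the wrist's pose just before it. camera_model takes no time and is no camera call.
A pose or a line that the arm cannot do raises r.Unreachable and nothing moves.
- r.close_job(): hands the job in, once; it reports no verdict.
Readings, each from a call of its own:
- r.read_time(): time.
- r.read_q(): joint angles.
- r.read_joint_velocities(): joint speeds.
- r.read_joint_torque(): joint torques, N m.
- r.read_tcp_pos(): TCP position.
- r.read_tcp_rot(): TCP orientation.
- r.read_ft_force(): force on the tool from outside, world axes, zero at the start.
- r.read_ft_torque(): the same for the moment, N m.
- r.read_finger_gap(): finger opening in m.
Only numpy, scipy, OpenCV 4.12 (cv2) and the standard library are available. Lean on these libraries where they do the work, as an engineer would, in place of code of your own. Each camera call takes 0.05 s, during which the arm holds its last target.

### The job

Discard the culture dish with the pink agar: slide the bolt of the discard box back, push the dish along the loading shelf and in under the red flap until it runs down the roller chute into the tub, let the flap fall shut behind it, and slide the bolt fully home again. Only push the dish, do not pick it up, and leave the other things on the bench where they are.

Things in the scene. Friction and masses are not known exactly. Their poses are not given: they have to be found in the camera images.
- discard_box: Discard box, fixed: grey steel loading shelf, red flap in a steel frame, yellow tub with clear hood. Origin at bench level under the middle of the flap frame; its +x is the feed direction (along the shelf, in through the flap), +y to the left of it (the bolt's side), +z up. Shelf x -240 to +11 mm, 70 mm high, tub and hood on to x = 228 mm. All is below 127 mm.
- shelf_middle (a point): Point on the loading shelf's flat top, 150 mm before the flap frame (x = -150, y = 0, z = 70 mm of the box). The shelf is 236 mm wide with side lips 13 mm high and is open at its near end, x = -240. Rails with tops 13 mm above it converge from y = +-115 mm at x = -118 to a straight lane 104 mm wide in the clear, from x = -55 to the flap.
- flap_sill (a point): Shelf top in the middle of the flap frame (x = 0, y = 0, z = 70 mm of the box). The frame's front face is at x = -2 (screw heads to -4); opening 104 mm wide, 40 mm high; frame 136 mm wide, its top 50 mm above the shelf. At x = +18 begins a chute of five free rollers sloping 30 degrees down to the tub: a dish centre some 10 mm past there rolls in by itself, so fingers may stay before the frame.
- flap (a joint): Red plastic flap, 100 x 37 mm, 15 g, hinged along its top edge 43 mm above the shelf and 8 mm behind the box's origin: 0 hanging shut, grows as it swings inward (1.45 rad fully up). It falls shut by its own weight; while the bolt is home it cannot open.
- bolt (a joint): Barrel bolt on the left (+y) of the flap frame, sliding along the box's y: 0 home (its rod overlaps the back of the flap by 16 mm and blocks it), 0.025 m fully drawn (away from the flap, to +y). Stays where it is left; moves with 2 to 3 N.
- bolt_knob (a point): Middle of the bolt's upright black knob, 16 mm diameter, 20 mm high, 116 mm above the bench, at x = 14.5 mm of the box and y = 128 (home) to 153 mm (drawn). It stands on a 10 mm stem on the 8 mm rod, whose top and guides are at most 91 mm above the bench. With the bolt home 52 mm are free between flap frame and knob; nothing else stands outside it at its height.
- dish_pink: Closed glass culture dish with pink agar, 90 mm diameter, 18 mm high (its underside, 86 mm diameter, is 4 mm high, the rim above it 90 mm), about 35 g; origin at the centre of its underside. Starts flat on the loading shelf, behind the funnel rails.
- dish_cream: Bystander: culture dish with cream agar, 90 mm diameter, 18 mm high, on the bench; origin at the centre of its underside
- timer_white: Bystander: white timer 66 x 58 x 20 mm, on the bench; origin at the centre of its underside
- pen_black: Bystander: black marker 136 mm long, lying on the bench; origin at the centre of its underside
- stopper_red: Bystander: red-brown rubber stopper 35 mm diameter, 30 mm high, on the bench; origin at the centre of its underside

How it is judged:
By the outcome, as a careful person would: the job done as asked, in the order asked, and still so for the second after the job is handed in, with the robot touching nothing.
It also fails if it takes over 51 s, if anything falls off the work surface, if the arm or the gripper's body presses on something with over 40 N, if the wrist force passes 120 N, or if a joint passes its speed limit or range.

## Working session

There is one attempt and no reset: what is moved stays moved. The work goes in short steps, each a Python script; the robot and the scene stay as the last script left them, time stands still between calls to the robot, and variables do not carry over. Pictures are saved under pics/ and viewed, and the job is handed in when it is done.

```bash
mkdir -p pics; ls; python3 - <<'E'
from bench import r
import cv2,numpy as np
for n in ["side","top","wrist"]:
    im=r.capture(n); cv2.imwrite(f"pics/{n}0.png",im)
    print(n,r.camera_model(n))
print(r.read_time(),r.read_tcp_pos(),r.read_tcp_rot())
E
```

```text
pics
side {'fx': 362.4051888208013, 'fy': 362.4051888208013, 'cx': 257.622705354629, 'cy': 189.3530152211253, 'rvec': array([ 0.40872111, -2.52366503,  1.51105868]), 'tvec': array([0.50771335, 0.18520777, 1.09866864])}
top {'fx': 375.81375610644466, 'fy': 375.81375610644466, 'cx': 254.30458492973978, 'cy': 192.94722301922897, 'rvec': array([ 2.18829456, -2.20047438,  0.07359718]), 'tvec': array([-0.01737603,  0.53273658,  1.40033268])}
wrist {'fx': 288.0539266338553, 'fy': 288.0539266338553, 'cx': 256.0358874106165, 'cy': 188.06154831014896, 'tool_from_camera': array([[-4.15754736e-04, -9.57315376e-01, -2.89045150e-01,
         7.44768460e-02],
       [ 9.99999800e-01, -5.35774485e-04,  3.36108388e-04,
         6.86552909e-04],
       [-4.76624744e-04, -2.89044952e-01,  9.57315407e-01,
        -7.20742285e-02],
       [ 0.00000000e+00,  0.00000000e+00,  0.00000000e+00,
         1.00000000e+00]])}
0.15 [ 0.28298859 -0.61255585  0.30334983] [[ 9.07812866e-01  4.19375195e-01 -4.95661923e-04]
 [ 4.19375480e-01 -9.07812443e-01  8.79924828e-04]
 [-8.09494151e-05 -1.00667554e-03 -9.99999490e-01]]
```

View pics/top0.png

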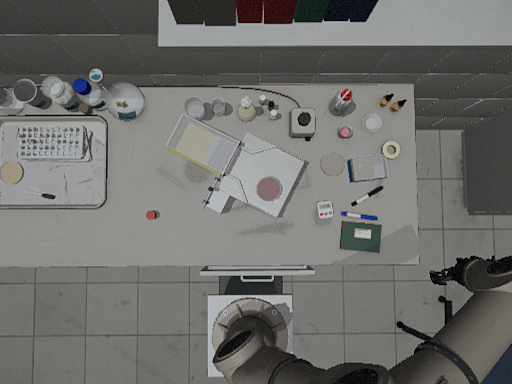

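View pics/side0.png

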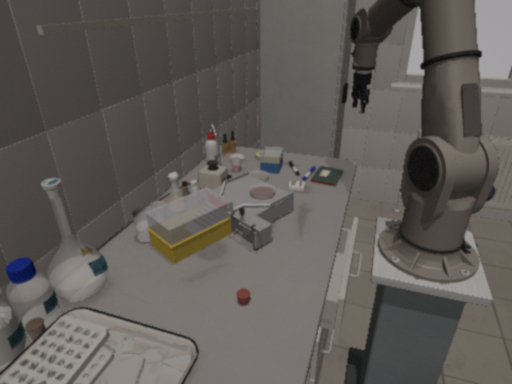

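View pics/wrist0.png

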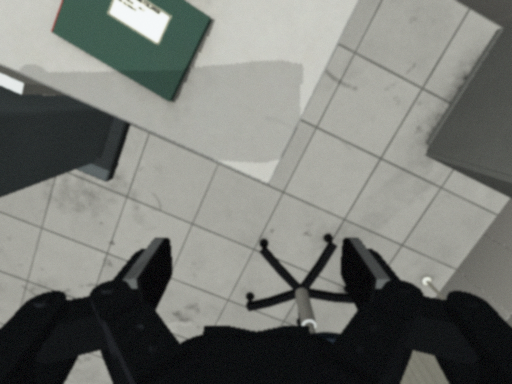

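```bash
python3 - <<'E'
import cv2
im=cv2.imread("pics/top0.png")[105:225,155:315]
cv2.imwrite("pics/topz.png",cv2.resize(im,None,fx=5,fy=5,interpolation=cv2.INTER_CUBIC))
im=cv2.imread("pics/side0.png")[160:270,120:320]
cv2.imwrite("pics/sidez.png",cv2.resize(im,None,fx=4,fy=4,interpolation=cv2.INTER_CUBIC))
E
```

```text
(no output)
```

View pics/topz.png

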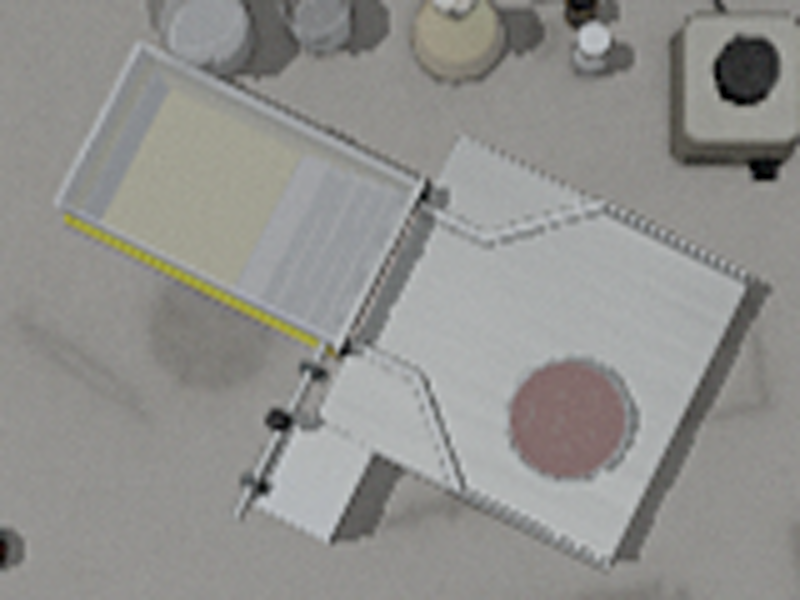

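View pics/sidez.png

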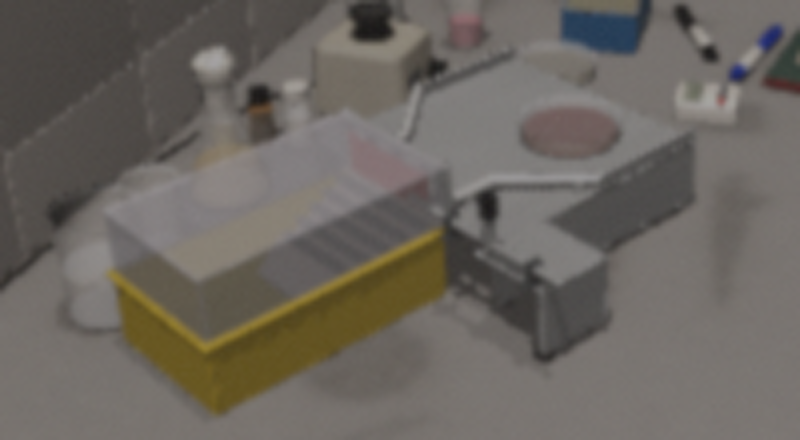

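```bash
cat > h.py <<'E'
import numpy as np,cv2
from bench import r
def ray(name,u,v,T=None):
    m=r.camera_model(name)
    d=np.array([(u-m['cx'])/m['fx'],(v-m['cy'])/m['fy'],1.])
    if name=='wrist':
        p,R=T; M=m['tool_from_camera']
        return p+R@M[:3,3], R@(M[:3,:3]@d)
    R=cv2.Rodrigues(m['rvec'])[0]
    return -R.T@m['tvec'], R.T@d
def plane(name,u,v,z,T=None):
    o,d=ray(name,u,v,T); return o+d*(z-o[2])/d[2]
def fit(box,world):
    b=np.array(box)[:,:2];w=np.array(world)[:,:2]
    bc,wc=b.mean(0),w.mean(0); H=(b-bc).T@(w-wc)
    th=np.arctan2(H[0,1]-H[1,0],H[0,0]+H[1,1])
    R=np.array([[np.cos(th),-np.sin(th)],[np.sin(th),np.cos(th)]])
    t=wc-R@bc
    return th,t,(w-(b@R.T+t))*1000
E
python3 - <<'E'
from h import *
pts=[((745,283),(-.24,-.118,.083)),((607,562),(-.24,.118,.083)),((278,415),(.0145,.128,.126)),((140,45),(.228,-.056,.127))]
W=[plane('top',155+(x+.5)/5-.5,105+(y+.5)/5-.5,b[2]) for (x,y),b in pts]
print(np.round(W,4))
for n in (3,4):print(fit([b for _,b in pts][:n],W[:n]))
im=cv2.imread('pics/top0.png').astype(int)
b,g,rr=im[...,0],im[...,1],im[...,2]
m=((rr-g>20)).astype(np.uint8); m[:165]=0;m[215:]=0;m[:,:245]=0;m[:,300:]=0
M=cv2.moments(m,True);c=(M['m10']/M['m00'],M['m01']/M['m00']);print(c,M['m00'],plane('top',*c,.082))
E
```

```text
[[ 0.6425 -0.1986  0.083 ]
 [ 0.442  -0.097   0.083 ]
 [ 0.5455  0.1337  0.126 ]
 [ 0.8066  0.2308  0.127 ]]
(np.float64(1.0962230768026762), array([0.65218661, 0.0645632 ]), array([[-4.94008271,  4.27383149],
       [ 4.42711115, -1.98390049],
       [ 0.51297156, -2.289931  ]]))
(np.float64(1.08466507184801), array([0.65279225, 0.06130783]), array([[-2.45551441,  7.45689467],
       [ 5.65124423, -1.21982644],
       [-0.92491691, -0.26911597],
       [-2.27081291, -5.96795226]]))
(267.90909090909093, 188.45075757575756) 264.0 [ 0.54461237 -0.0688753   0.082     ]
```

```bash
cat >> h.py <<'E'
def pose(th,t,x,y,z,flip=1,tilt=0):
    f=np.array([np.cos(th),np.sin(th),0]);l=np.array([-f[1],f[0],0])
    p=np.array([t[0],t[1],0])+f*x+l*y+np.array([0,0,z])
    R=np.column_stack([flip*f,-flip*l,[0,0,-1.]])
    return p,R
E
python3 - <<'E'
from h import *
th,t=1.09,[.6525,.063]
for fl in(1,-1):
  for q in [(-.2,.05,.42),(-.15,.05,.4),(-.23,.04,.15),(-.02,0,.15),(.0145,.13,.175),(.0145,.155,.175)]:
    s=r.inverse_kinematics(*pose(th,t,*q,fl)); print(fl,q,None if s is None else np.round(s,2))
E
```

```text
1 (-0.2, 0.05, 0.42) [ 0.38  0.11 -0.35  1.77  0.04  1.27 -0.47]
1 (-0.15, 0.05, 0.4) [ 0.34  0.16 -0.41  1.76  0.07  1.24 -0.58]
1 (-0.23, 0.04, 0.15) [ 0.38  0.4  -0.33  2.05  0.19  0.71 -0.55]
1 (-0.02, 0, 0.15) [ 0.15  0.58 -0.43  1.77  0.31  0.86 -0.9 ]
1 (0.0145, 0.13, 0.175) [ 0.14  0.46 -0.62  1.95  0.36  0.84 -1.16]
1 (0.0145, 0.155, 0.175) [ 0.17  0.45 -0.7   1.98  0.39  0.84 -1.22]
-1 (-0.2, 0.05, 0.42) [ 0.96  0.21 -1.04  1.74  0.18  1.3   2.55]
-1 (-0.15, 0.05, 0.4) [ 0.84  0.26 -1.03  1.74  0.23  1.27  2.42]
-1 (-0.23, 0.04, 0.15) [ 0.92  0.6  -1.03  2.02  0.66  0.9   2.19]
-1 (-0.02, 0, 0.15) [ 0.54  0.78 -1.03  1.75  0.76  1.07  1.9 ]
-1 (0.0145, 0.13, 0.175) [ 0.43  0.61 -1.03  1.93  0.64  0.97  1.76]
-1 (0.0145, 0.155, 0.175) [ 0.41  0.58 -1.03  1.97  0.61  0.94  1.73]
```

```bash
python3 - <<'E'
from h import *
r.reach(*pose(1.09,[.6525,.063],-.17,.04,.40))
r.dwell(.2)
p,R=r.read_tcp_pos(),r.read_tcp_rot()
im=r.capture('wrist'); cv2.imwrite('pics/w1.png',im); np.savez('w1.npz',p=p,R=R)
print(p,R,r.read_time())
E
```

```text
[ 0.53840739 -0.06981919  0.39984757] [[ 4.63356793e-01  8.86171774e-01 -2.63318853e-04]
 [ 8.86171807e-01 -4.63356804e-01  2.20525538e-05]
 [-1.02468231e-04 -2.43563944e-04 -9.99999965e-01]] 2.575
```

View pics/w1.png

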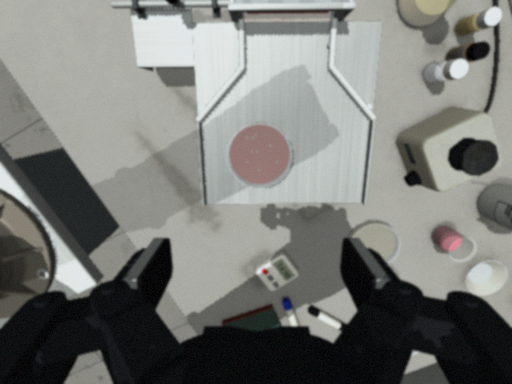

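```bash
python3 - <<'E'
from h import *
r.reach(*pose(1.09,[.6525,.063],-.08,.09,.36))
r.dwell(.2)
p,R=r.read_tcp_pos(),r.read_tcp_rot()
im=r.capture('wrist'); cv2.imwrite('pics/w2.png',im); np.savez('w2.npz',p=p,R=R)
print(p,r.read_time())
cv2.imwrite('pics/w2z.png',cv2.resize(im[0:180,90:356],None,fx=3,fy=3,interpolation=cv2.INTER_CUBIC))
im=cv2.imread('pics/w1.png')
cv2.imwrite('pics/w1z.png',cv2.resize(im[0:220,180:390],None,fx=2.7,fy=2.7,interpolation=cv2.INTER_CUBIC))
E
```

```text
[0.53595075 0.03269262 0.36029735] 3.3417
```

View pics/w2z.png

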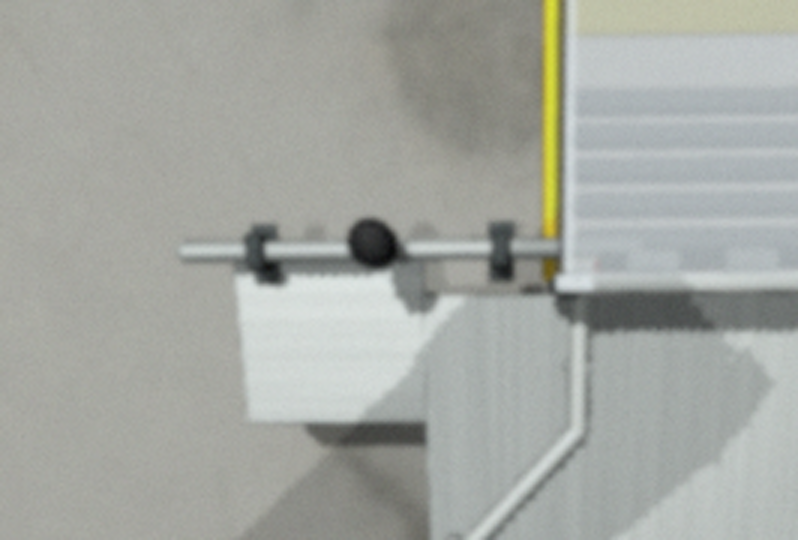

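View pics/w1z.png

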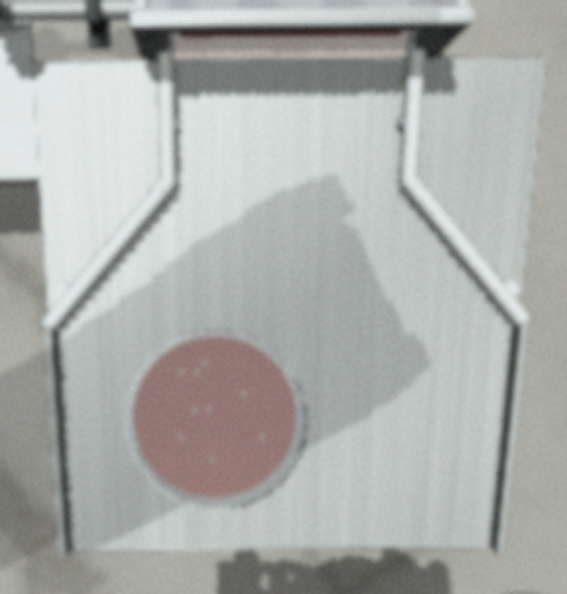

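```bash
python3 - <<'E'
from h import *
L=lambda n:(lambda d:(d['p'],d['R']))(np.load(n))
T1,T2=L('w1.npz'),L('w2.npz')
P1=[((178,183),(-.055,.052,.083)),((402,183),(-.055,-.052,.083)),((132,24),(-.002,.068,.120)),((470,22),(-.002,-.068,.12)),
((52,320),(-.118,.117,.083)),((522,318),(-.118,-.117,.083)),((66,550),(-.24,.117,.070)),((497,549),(-.24,-.117,.070))]
P2=[((372,240),(.0145,.128,.126)),((556,289),(-.002,.068,.12)),((575,425),(-.055,.052,.083))]
f1=lambda x,y:(180+(x+.5)/2.7-.5,(y+.5)/2.7-.5)
f2=lambda x,y:(90+(x+.5)/3-.5,(y+.5)/3-.5)
W=[plane('wrist',*f1(*a),b[2],T1) for a,b in P1]+[plane('wrist',*f2(*a),b[2],T2) for a,b in P2]
B=[b for _,b in P1+P2]
th,t,e=fit(B,W);print(th,t);print(np.round(e,1))
R=np.array([[np.cos(th),-np.sin(th)],[np.sin(th),np.cos(th)]])
for a,b in zip(W,B): print(np.round(R.T@(a[:2]-t)*1000,1),np.round(np.array(b)*1000,1))
im=cv2.imread('pics/w1.png').astype(int)
m=((im[...,2]-im[...,1]>25)).astype(np.uint8); m[:110]=0;m[195:]=0;m[:,:215]=0;m[:,300:]=0
M=cv2.moments(m,True);c=(M['m10']/M['m00'],M['m01']/M['m00']);d=plane('wrist',*c,.082,T1)
print(c,M['m00'],d,'dish box',R.T@(d[:2]-t))
np.savez('fit.npz',th=th,t=t)
E
```

```text
1.0982112545251657 [0.6517039 0.0631612]
[[ 0.4 -1.1]
 [-0.2 -1.9]
 [ 1.3  0.6]
 [-0.4  0.8]
 [ 3.3 -0.7]
 [-2.   0.7]
 [-0.1 -0.6]
 [ 1.3 -3.3]
 [-0.9  0.9]
 [ 0.8  0.5]
 [-3.5  4.2]]
[-55.8  51.2] [-55.  52.  83.]
[-56.8 -52.7] [-55. -52.  83.]
[-0.9 67.1] [ -2.  68. 120.]
[ -1.4 -67.3] [ -2. -68. 120.]
[-117.1  113.7] [-118.  117.   83.]
[-118.3 -114.9] [-118. -117.   83.]
[-240.6  116.8] [-240.  117.   70.]
[-242.3 -119.7] [-240. -117.   70.]
[ 14.9 129.2] [ 14.5 128.  126. ]
[-1.2 67.5] [ -2.  68. 120.]
[-52.9  57. ] [-55.  52.  83.]
(259.1783305227656, 154.5349915682968) 2372.0 [ 0.54498463 -0.06893674  0.082     ] dish box [-0.16619678  0.03489266]
```

```bash
cat >> h.py <<'E'
try:
    _d=np.load('fit.npz'); TH=float(_d['th']); TT=_d['t']
except Exception: pass
def P(x,y,z): return pose(TH,TT,x,y,z)
def tob():
    p=r.read_tcp_pos(); d=p[:2]-TT; c,s=np.cos(TH),np.sin(TH)
    return np.round(np.array([c*d[0]+s*d[1],-s*d[0]+c*d[1],p[2]])*1000,1)
def lin(x,y,z,v=.15,sf=None):
    k=r.move_linear(P(x,y,z)[0],P(x,y,z)[1],velocity=v,stop_force=sf)
    print('lin',k,tob(),np.round(r.read_ft_force(),1),round(r.read_time(),2)); return k
def snap(n,f):
    im=r.capture(n); cv2.imwrite('pics/%s.png'%f,im); return im
E
python3 - <<'E'
from h import *
r.move_gripper(.036); print(r.read_finger_gap(),r.read_time())
r.reach(*P(.0145,.128,.25)); print(tob(),r.read_ft_force())
if lin(.0145,.128,.176,.12,6): raise SystemExit
lin(.0145,.175,.176,.04,12)
snap('side','s1');snap('wrist','w3')
E
python3 -c "
import cv2
a=cv2.imread('pics/s1.png')[160:270,120:320];cv2.imwrite('pics/s1z.png',cv2.resize(a,None,fx=4,fy=4,interpolation=2))"
```

```text
0.0361358282334906 3.875
[ 14.6 128.  249.8] [0.12097743 0.2441602  0.07065423]
lin False [ 14.7 127.6 176.7] [ 0.3 -0.4 -0.1] 5.29
lin True [ 14.4 164.7 176.3] [ 6.1 -1.8 -0.7] 6.17
```

View pics/s1z.png

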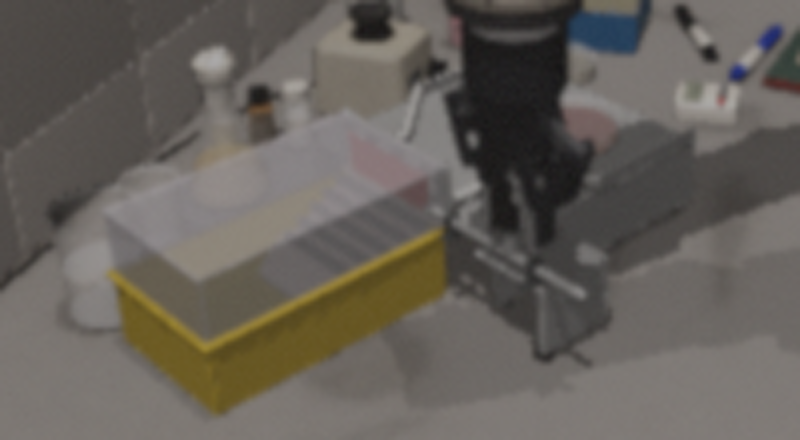

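View pics/w3.png

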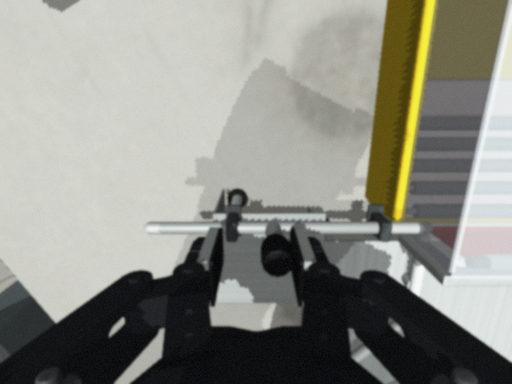

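```bash
python3 - <<'E'
from h import *
lin(.0145,.158,.176,.05)
lin(.0145,.158,.25,.15)
snap('wrist','w4')
r.move_gripper(.040)
r.reach(*P(-.238,.035,.25)); print(tob())
if lin(-.238,.035,.147,.12,5): raise SystemExit
if lin(-.135,.0,.147,.06,6): raise SystemExit
lin(-.09,.0,.147,.06,6)
snap('wrist','w5');snap('top','t5')
E
python3 -c "
import cv2
a=cv2.imread('pics/t5.png')[105:225,155:315];cv2.imwrite('pics/t5z.png',cv2.resize(a,None,fx=4,fy=4,interpolation=2))"
```

```text
lin False [ 14.4 158.1 175.8] [-0.1  0.8 -0.1] 6.57
lin False [ 14.2 158.2 249.4] [ 0.4 -0.2 -1. ] 7.21
[-236.6   35.3  250. ]
lin False [-237.7   34.7  147.6] [ 0.1 -0.4 -0.4] 9.57
lin False [-135.2    0.   147. ] [ 0.7 -0.   0.3] 11.53
lin False [-90.4  -0.  146.9] [-0.5  0.1 -0.1] 12.43
```

View pics/w4.png

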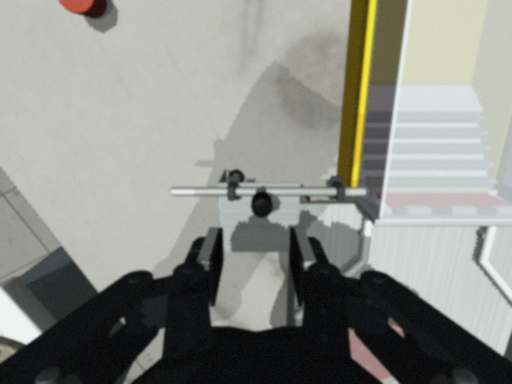

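View pics/w5.png

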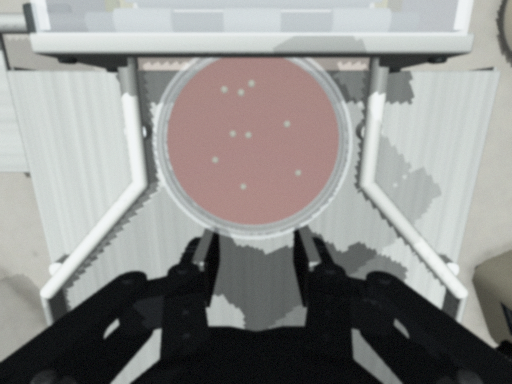

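View pics/t5z.png

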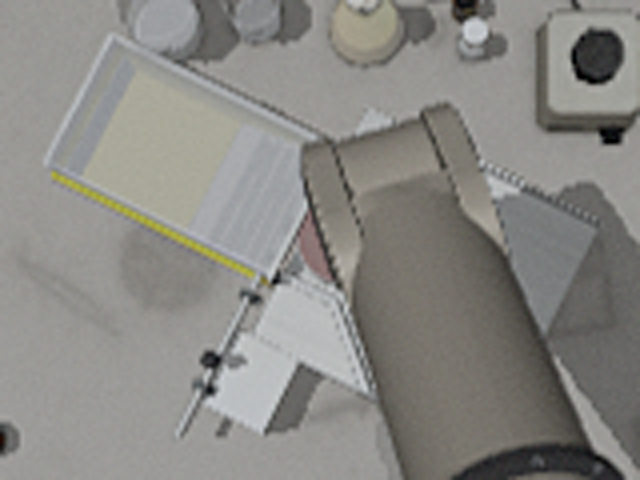

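```bash
python3 - <<'E'
from h import *
k=lin(-.022,.0,.147,.05,6)
r.dwell(.5)
snap('wrist','w6');snap('side','s6')
E
python3 -c "
import cv2
a=cv2.imread('pics/s6.png')[160:270,120:320];cv2.imwrite('pics/s6z.png',cv2.resize(a,None,fx=4,fy=4,interpolation=2))"
```

```text
lin False [-22.3  -0.  147. ] [ 0.4 -0.1 -0.5] 14.04
```

View pics/w6.png

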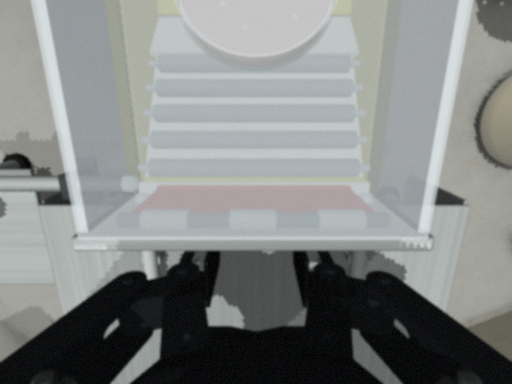

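View pics/s6z.png

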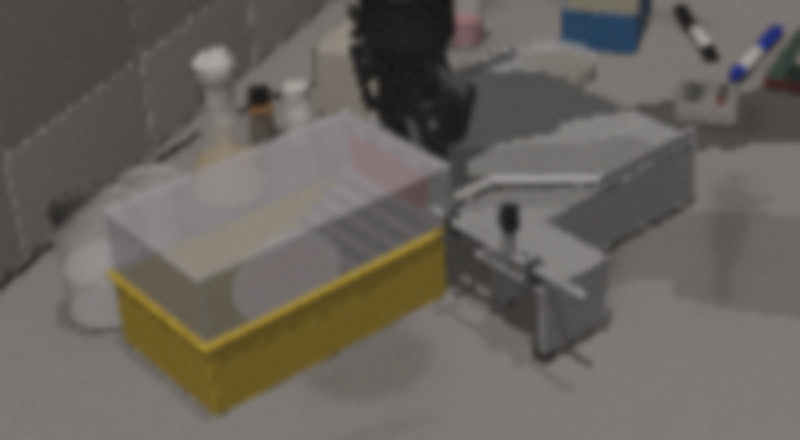

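```bash
python3 - <<'E'
from h import *
lin(-.04,.0,.147,.1)
lin(-.04,.0,.25,.2)
r.move_gripper(.036)
r.reach(*P(.0145,.153,.25))
snap('wrist','w7')
if lin(.0145,.153,.176,.12,6): raise SystemExit
lin(.0145,.100,.176,.04,14)
lin(.0145,.122,.176,.05)
lin(.0145,.122,.27,.2)
r.reach(*P(-.06,.09,.36)); r.dwell(.2)
p,R=r.read_tcp_pos(),r.read_tcp_rot();np.savez('w8.npz',p=p,R=R)
im=snap('wrist','w8');s=snap('side','s8');snap('top','t8');print(r.read_time())
cv2.imwrite('pics/s8z.png',cv2.resize(s[160:270,120:320],None,fx=4,fy=4,interpolation=2))
E
```

```text
lin False [-41.3  -0.3 147.1] [ 0.  -0.8  1. ] 14.97
lin False [-3.990e+01  2.000e-01  2.499e+02] [ 0.7 -0.4 -0.3] 15.64
lin False [ 14.7 152.7 176.4] [-0.3 -0.5  0.5] 17.37
lin True [ 14.6 118.9 175.5] [-3.2  3.1  3.4] 18.24
lin False [ 14.4 121.8 176. ] [ 0.1 -0.4 -1.1] 18.49
lin False [ 14.3 121.9 270.2] [ 0.4  0.7 -0.4] 19.11
20.0083
```

View pics/w8.png

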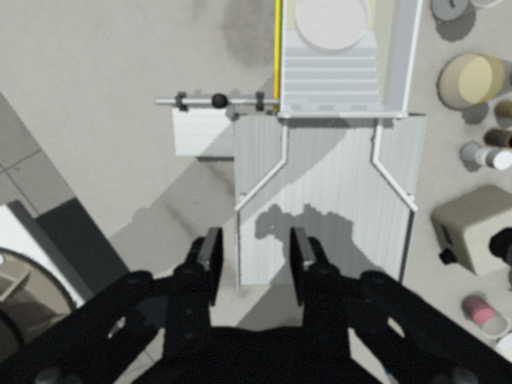

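View pics/s8z.png

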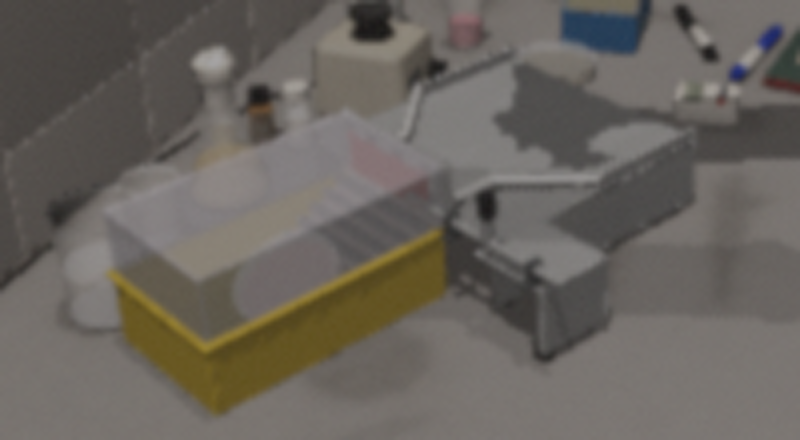

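View pics/w7.png

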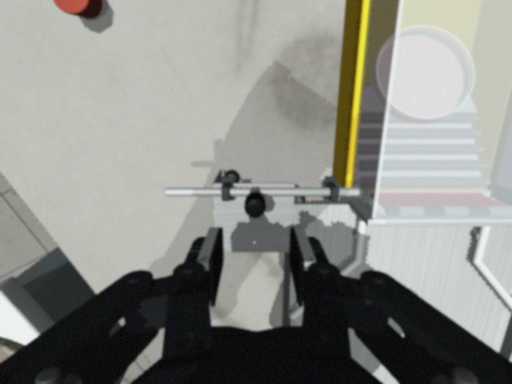

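```bash
python3 - <<'E'
from h import *
L=lambda n:(lambda d:(d['p'],d['R']))(np.load(n))
def toB(w): d=w[:2]-TT;c,s=np.cos(TH),np.sin(TH);return np.round(1000*np.array([c*d[0]+s*d[1],-s*d[0]+c*d[1],w[2]]),1)
for f,T,box in(('w2',L('w2.npz'),(200,65,230,95)),('w8',L('w8.npz'),(208,90,232,112))):
    im=cv2.imread(f'pics/{f}.png').max(2); x0,y0,x1,y1=box
    m=(im[y0:y1,x0:x1]<60).astype(np.uint8)
    n,l,s,c=cv2.connectedComponentsWithStats(m);k=1+s[1:,4].argmax();u,v=c[k]+[x0,y0]
    print(f,u,v,s[k],toB(plane('wrist',u,v,.12,T)))
o1,d1=ray('wrist',333,22,L('w8.npz'))
u,v=120+286/4,160+277/4
o2,d2=ray('side',u,v)
A=np.column_stack([d1,-d2]);k=np.linalg.lstsq(A,o2-o1,rcond=None)[0]
print('dish',toB(o1+k[0]*d1),toB(o2+k[1]*d2))
for z in(.01,.02,.03,.05):print(z,toB(plane('wrist',333,22,z,L('w8.npz'))),toB(plane('side',u,v,z)))
a=cv2.imread('pics/w8.png');cv2.imwrite('pics/w8z.png',cv2.resize(a[0:130,140:440],None,fx=2.6,fy=2.6,interpolation=2))
E
```

```text
w2 214.22651933701658 81.24309392265194 [  7   9  16  15 181] [ 13.8 129.5 120. ]
w8 219.67832167832168 101.3076923076923 [  5   5  15  13 143] [ 13.8 127.6 120. ]
dish [107.8  -5.1  29.7] [107.6  -4.9  29.6]
0.01 [112.4  -9.7  10. ] [ 92.2 -29.8  10. ]
0.02 [110.1  -7.4  20. ] [100.1 -17.1  20. ]
0.03 [107.8  -5.   30. ] [107.9  -4.3  30. ]
0.05 [103.1  -0.3  50. ] [123.7  21.2  50. ]
```

View pics/w8z.png

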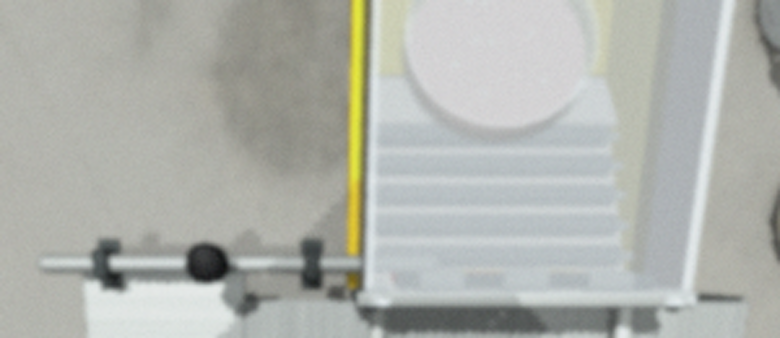

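View pics/t8.png

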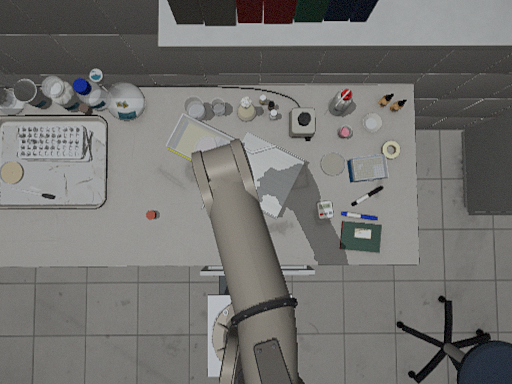

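```bash
python3 - <<'E'
from h import *
r.dwell(.3)
a=snap('side','s9');b=cv2.imread('pics/s8.png')
print(np.abs(a[215:250,160:235].astype(int)-b[215:250,160:235]).mean(), np.abs(r.read_joint_velocities()).max(), r.read_time())
r.close_job()
E
```

```text
0.8293333333333334 0.001990541547621469 20.3583
the job is handed in; nothing more can be done
```

The dish with the pink agar is in the tub, the flap is shut and the bolt is home. I handed the job in at about 20.4 s.

**What I did**
- I drew the bolt by its knob until it hit its stop at 12 N.
- I pushed the dish along the shelf and lane with two lowered fingers that stayed in front of the flap frame. It ran down the rollers into the tub.
- I backed the fingers out. A picture then showed the flap hanging shut, and I pushed the bolt back until it hit its stop at 14 N.

**Last checks**
- **Bolt:** the knob measures y = 127.6 mm, against a nominal 128 mm at home. Before I started, the same kind of measurement gave 129.5 mm, so the two differ by about 2 mm, which is within the camera calibration. The distance between the two stops came out at about 25.8 mm, against a nominal 25 mm.
- **Dish:** it lies still past the rollers, centred near x = 108 mm and about 30 mm above the bench. That height suggests it leans on the lower end of the chute rather than lying flat on the tub floor. It looks pale through the hood, so its pink colour could not be confirmed there.
- **Other things:** the other bench items that the last top view shows look unmoved, though I did not measure them. The arm was clear of everything and at rest when I handed in.

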